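# Open the oven's water filter

## Robot

A 7-joint arm with a two-finger parallel gripper is mounted at the origin on the work surface. World frame = base frame: x ahead of the robot, y to its left, z up, the work surface at z = 0. Lengths are in m, angles in rad, forces in N, time in s.
With the tool pointing down it reaches from about 0.4 to 0.9 m from the base axis. Payload 5.5 kg.
Tool frame: the origin (TCP) lies at the very end of the fingers, on their centre line; the grasp point (between the pads) lies 19 mm behind it; z points along the fingers, y is the line along which they close (so a half turn about z gives the same grasp; the last joint's range is limited). The gripper opens to 92 mm and grips with 3 to 60 N. Pads are 19 mm wide; open, the fingers measure 130 mm over their backs; the gripper's body (75 mm by 190 mm) begins 47 mm behind the grasp point.
Start: joints at [1.501, 0.501, -0.427, 1.55, 0.221, 1.138, -0.21], TCP at [0.212, -0.614, 0.227] pointing down, gripper open.
Joint ranges: [-2.88, 2.88], [-0.31, 2.03], [-1.54, 1.56], [0.2, 2.42], [-1.41, 4.55], [0.19, 2.02], [-2.57, 2.57]. Speed limits (rad/s): [2.57, 2.57, 3.14, 3.14, 3.14, 3.14, 3.14].

## Interface

Orientations are given as a rotation vector (axis times angle).
In Python, from cell import movep, servo_line, move_j, release, clamp, wait, ik, observe, capture, Unreachable, finish_job, cut_out gives the robot as it stands. Calls block until the motion is done:
- movep(position, orientation): joint-space move of the TCP to a pose.
- servo_line(position, ori=None, rate=0.15, stop_force=None): straight line of the TCP; ori=None keeps the orientation; rate is the mean speed in m/s. With stop_force (N) it stops when the force on the tool has changed by that much, and returns True; else False.
- move_j(angles): joint-space move.
- release() and clamp(): open the fingers fully, or close them until they stop; the grip force is fixed at half the most.
- wait(seconds).
- ik(position, orientation): joint angles nearest the present ones, or None.
- observe(): the state.
- capture(name): name is "side" or "top" or "wrist"; returns a dict with "image" (480x640x3 uint8, blue, green, red), "intrinsics" (3x3 intrinsics, pixels), "eye" and "orientation" of the camera in the world. Camera axes: x right, y down, z forward; pixel columns grow to the right and rows downward; lengths in m; the calibration is good to about 2 mm. A picture is of the moment at which its call begins. There is no depth.
A pose or a line that the arm cannot do raises Unreachable and nothing moves.
- finish_job(): hands the job in; it is judged then, once.
Trained networks look in the newest picture that a camera, given by its name, has taken for a name from the list of things; names that differ only in an ending like _2 or _b are one class to them, and where a whole thing is asked for, a point or a joint stands for the part that bears it (a point fixed in the world has none). Each returns a list of dicts, best first, with "score" (0 to 1); they miss things now and then, are a little off and sometimes report something else, mostly with a low value. They report only what shows in the picture. A call takes as long as a camera call. They do not tell look-alikes from the thing itself.
- cut_out(camera, thing): "mask" (480x640 bool, what is visible of it) and "xy" ([column, row] in pixels, amid what is visible of it).
The state is a dict: "time": time; "joint_pos": joint angles; "joint_velocities": joint speeds; "joint_efforts": joint torques, N m; "tcp_pos": TCP position; "eef_rot": TCP orientation; "force": force on the tool from outside, world axes, zero at the start; "moment": the same for the moment, N m; "width": finger opening in m; "gripper_force": force on a finger pad.
Only numpy, scipy, OpenCV 4.12 (cv2) and the standard library are available. Lean on these libraries where they do the work, as an engineer would, in place of code of your own. Each camera call takes 0.05 s, during which the arm holds its last target. There are 200 camera calls.

## Task

Unscrew the black cap of the oven's water filter (the steel canister on the bench) anticlockwise until it comes off its thread, without forcing or yanking it. A spring pushes up under it, so have hold of it when it comes free and do not let it jump or drop; then set it down right way up on the floor of the steel pan, let go, and leave the other things on the bench where they are.

Things in the scene. Friction and masses are not known exactly. Their poses are not given: they have to be found in the camera images.
- cap_grip (a point): The loose black plastic screw cap (0.12 kg): ribbed round skirt 60 mm in diameter, 41 mm tall, with a straight grip bar across its top, 50 long, 14 thick, 28 mm tall. This point is the bar's centre: 14 mm below its top, 14 mm above the skirt's flat top, 55 mm above the cap's lower rim. x along the bar, y across its thickness, z up along the cap's axis.
- cap: The same cap; origin at the centre of its lower rim, same axes. Right-hand thread, anticlockwise from above undoes it; it rises 15 mm per turn, 1 mm sideways play. It takes 0.85 to 1.45 turns (5.4 to 9 rad) to come off, different each time, end not marked. Still engaged, it stays put when let go, turns lightly (under 0.3 Nm), and a gentle upward pull meets a hard stop; once free it rises easily.
- housing: Steel filter canister fixed to the bench, 72 mm in diameter, on a 110 mm square plate 10 mm thick, pipe stubs reaching 63 mm to either side at 45 mm height. Origin on the bench on its axis, z up. Neck 47 mm in diameter. With the cap gone its plunger stands up, so the bar's centre must be 145 mm above the shoulder before the cap goes sideways. Never load it with more than 40 N.
- shoulder (a point): Centre of the canister's flat shoulder, 80 mm above the bench, on its axis. From it rises the threaded neck, hidden by the cap and 35 to 41 mm tall: it varies. The bar's centre is 63 to 78 mm above this point at the start and, when the thread lets go, somewhere from 83 to 92 mm. A spring plunger in the neck pushes up under the cap, 6 N when low, 3 N when it comes free; unheld, it then jumps.
- pan_in (a point): Centre of the inner floor (4 mm above the bench) of the fixed open steel pan; z up. The cap stands on this floor with its bar's centre 55 mm above it.
- pan: The same pan: 180 mm along its x by 240 mm along its y outside, walls 4 mm thick and 45 mm tall; origin at the centre of its underside.
- cartridge: White spare filter cartridge standing on the bench, 48 mm in diameter, 95 mm tall; origin at its underside. Leave it alone.
- jar: Amber glass jar, 60 mm in diameter, 85 mm tall; origin at its underside. Leave it alone.
- tin: Dark bread tin, 200 x 100 x 75 mm, open on top; origin at its underside. Leave it alone.
Not all that is in view belongs to the job. What is shaped like the cap but blue or green is not meant.

How it is judged:
By the outcome, as a careful person would: the job done as asked, in the order asked, and still so for the second after the job is handed in, with the robot touching nothing.
It also fails if it takes over 72 s, if anything falls off the work surface, if the arm or the gripper's body presses on something with over 40 N, if the wrist force passes 120 N, or if a joint passes its speed limit or range.

## Working session

There is one attempt and no reset: what is moved stays moved. The work goes in short steps, each a Python script; the robot and the scene stay as the last script left them, time stands still between calls to the robot, and variables do not carry over. Pictures are saved under pics/ and viewed, at most 10 in all, crops included, and the job is handed in when it is done.

```bash
mkdir -p pics; ls
python3 - <<'E'
from cell import *
import cv2, numpy as np
ims=[]
for c in ("side","top"):
    p=capture(c); ims.append(p["image"]); print(c,p["intrinsics"],p["eye"],p["orientation"])
    cv2.imwrite(f"pics/{c}0.png",p["image"])
    for t in ("cap","cap_grip","housing","pan","cartridge","jar","tin"):
        print(t,[(round(d["score"],2),np.round(d["xy"]).tolist(),int(d["mask"].sum())) for d in cut_out(c,t)][:4])
o=observe(); print(o)
E
```

```text
pics
side [[455.12112341   0.         322.94942664]
 [  0.         455.12112341 238.43399496]
 [  0.           0.           1.        ]] [0.24241461 1.02423986 0.78256806] [-0.43100503  2.54316042 -1.43697567]
cap [(0.96, [325.0, 268.0], 643), (0.96, [281.0, 327.0], 619), (0.94, [282.0, 285.0], 420), (0.81, [375.0, 312.0], 570)]
cap_grip [(0.97, [282.0, 283.0], 495), (0.94, [379.0, 314.0], 597), (0.67, [327.0, 268.0], 612), (0.67, [280.0, 325.0], 640)]
housing [(0.56, [328.0, 300.0], 1354)]
pan [(0.82, [374.0, 244.0], 3118)]
cartridge [(0.39, [377.0, 247.0], 3033), (0.23, [327.0, 268.0], 643)]
jar [(0.85, [314.0, 400.0], 1269)]
tin [(0.7, [401.0, 204.0], 1771), (0.15, [327.0, 300.0], 1293)]
top [[493.0452594    0.         320.36485105]
 [  0.         493.0452594  242.76251439]
 [  0.           0.           1.        ]] [0.43608949 0.01591561 1.37023237] [-2.13300171  2.18942427 -0.16560589]
cap [(0.77, [270.0, 254.0], 485), (0.67, [261.0, 314.0], 382), (0.59, [225.0, 234.0], 407), (0.55, [276.0, 206.0], 365)]
cap_grip [(0.86, [278.0, 208.0], 364), (0.81, [220.0, 234.0], 418), (0.6, [
[... 258 characters left out ...]
1)]
{'time': 0.8, 'joint_pos': array([ 1.5012031 ,  0.5008589 , -0.426976  ,  1.55042517,  0.22080053,
        1.13831633, -0.2102874 ]), 'joint_velocities': array([0.00061707, 0.00132188, 0.0005403 , 0.00030478, 0.0015583 ,
       0.0006039 , 0.00061013]), 'joint_efforts': array([-2.60882371e-04, -5.66375399e+01, -5.81008941e+00, -2.79489487e+01,
       -6.65592263e-02,  2.05490267e-02,  8.99527868e-05]), 'tcp_pos': array([ 0.21235881, -0.61431564,  0.22674184]), 'eef_rot': array([3.09818326e+00, 5.20379553e-01, 1.44362837e-05]), 'force': array([ 0.35633561, -0.03881583, -0.69750142]), 'moment': array([0.00242751, 0.04204107, 0.02876476]), 'gripper_force': 0.0, 'width': 0.09184568684710144}
```

View pics/side0.png

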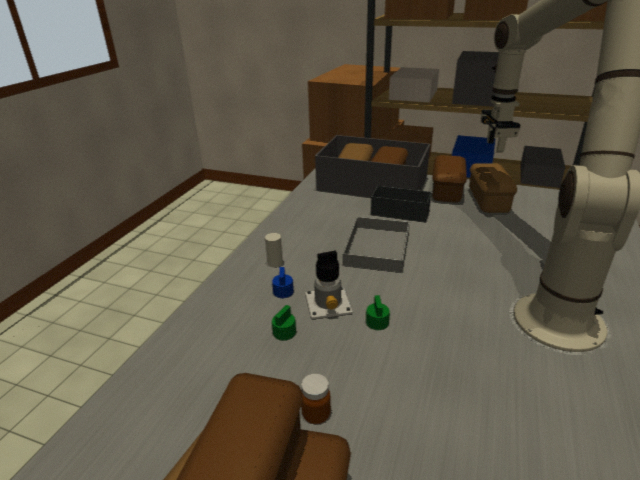

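View pics/top0.png

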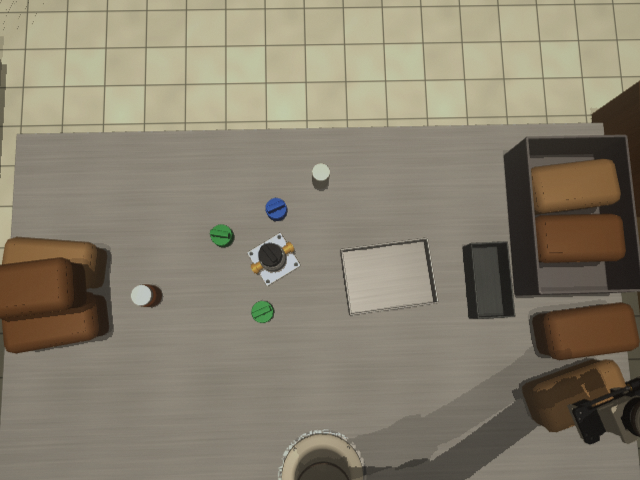

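The candidates for the cap are side/top (326,267)/(270,254) black on the canister, (282,285)/(276,207) blue, (282,327)/(222,235) green, and (377,314)/(262,312) green. The black one on the steel canister fits; the blue and green ones are decoys. Next I'll triangulate and take a closer look with the wrist camera.

```bash
cat > h.py <<'E'
from cell import *
import cv2, numpy as np
from scipy.spatial.transform import Rotation as R
def ray(p,xy):
    d=np.linalg.solve(p["intrinsics"],[xy[0],xy[1],1.]); Rm=R.from_rotvec(p["orientation"]).as_matrix()
    return np.array(p["eye"]),Rm@d
def onz(p,xy,z):
    e,d=ray(p,xy); return e+d*(z-e[2])/d[2]
def tri(prs):
    A=np.zeros((3,3));b=np.zeros(3)
    for e,d in prs:
        d=d/np.linalg.norm(d);M=np.eye(3)-np.outer(d,d);A+=M;b+=M@e
    return np.linalg.solve(A,b)
def down(yaw):  # tool z down, tool y (closing line) at world angle yaw
    y=np.array([np.cos(yaw),np.sin(yaw),0]);z=np.array([0,0,-1.]);x=np.cross(y,z)
    return R.from_matrix(np.column_stack([x,y,z])).as_rotvec()
def project(p,X):
    Rm=R.from_rotvec(p["orientation"]).as_matrix(); c=(np.asarray(X)-p["eye"])@Rm
    return (c@np.array(p["intrinsics"]).T)[:2]/c[2]
E
python3 - <<'E'
from h import *
s=capture("side");t=capture("top")
print("cap tri",tri([ray(s,(326,267)),ray(t,(271,254))]))
print("plate",onz(t,(274,260),.01))
m=cut_out("top","pan")[0]["mask"]; q=cv2.minAreaRect(np.argwhere(m)[:,::-1].astype(np.float32)); b=cv2.boxPoints(q)
print("pan rim corners",[onz(t,x,.045).round(3)[:2].tolist() for x in b], "fl ctr by mean",np.mean([onz(t,x,.045) for x in b],0))
w=capture("wrist");o=observe();Rt=R.from_rotvec(o["eef_rot"]);Rc=R.from_rotvec(w["orientation"])
print("cam in tool",Rt.inv().apply(np.array(w["eye"])-o["tcp_pos"]),(Rt.inv()*Rc).as_matrix().round(3),w["intrinsics"])
c=np.array([.42,.115,.3])
for r in np.arange(-3.1,3.2,.5):
    j=ik(c,down(r)); print(round(r,2), None if j is None else np.round(j,2))
E
```

```text
cap tri [0.57804326 0.11569631 0.11825871]
plate [0.57339158 0.11626896 0.01      ]
pan rim corners [[0.597, -0.063], [0.626, -0.308], [0.444, -0.323], [0.417, -0.083]] fl ctr by mean [ 0.52110064 -0.19421218  0.045     ]
cam in tool [ 0.07471116 -0.00210279 -0.15779136] [[ 0.002 -0.962 -0.274]
 [ 1.     0.002  0.001]
 [-0.    -0.274  0.962]] [[386.46227469   0.         316.51123767]
 [  0.         386.46227469 234.49694229]
 [  0.           0.           1.        ]]
-3.1 [-1.87 -0.29  1.36  2.    0.3   1.21  2.56]
-2.6 None
-2.1 [-0.56 -0.    0.23  1.98  0.    1.16 -2.43]
-1.6 [-0.12  0.01 -0.21  1.97  0.    1.16 -1.93]
-1.1 [ 0.32  0.03 -0.65  1.96  0.02  1.16 -1.44]
-0.6 [ 0.75  0.07 -1.1   1.95  0.06  1.16 -0.98]
-0.1 [ 0.75  0.07 -1.1   1.95  0.06  1.16 -0.48]
0.4 [ 0.75  0.07 -1.1   1.95  0.06  1.16  0.02]
0.9 [ 0.75  0.07 -1.1   1.95  0.06  1.16  0.52]
1.4 [ 0.94  0.12 -1.33  1.95  0.12  1.17  0.97]
1.9 [ 0.75  0.07 -1.11  1.95  0.07  1.16  1.52]
2.4 [ 0.94  0.12 -1.33  1.95  0.12  1.17  1.97]
2.9 [ 0.94  0.12 -1.33  1.95  0.12  1.17  2.47]
```

Run:
```python
from h import *
o=observe();p=o["tcp_pos"].copy();p[2]=.42
servo_line(p,rate=.25)
c=np.array([.576,.116,.42])
movep(c,down(0.3)); c[2]=.26; servo_line(c,rate=.2)
w=capture("wrist"); o=observe(); print(o["time"],o["joint_pos"].round(2),o["tcp_pos"])
for t in ("cap","cap_grip","housing"):
    print(t,[(round(d["score"],2),np.round(d["xy"]).tolist(),int(d["mask"].sum())) for d in cut_out("wrist",t)][:3])
print(project(w,[.576,.116,.15]))
im=w["image"]; cv2.imwrite("pics/w1.png",im)
g=cv2.convertScaleAbs(im,alpha=2.5,beta=30); cv2.imwrite("pics/w1b.png",g)
import pickle; pickle.dump(w,open("w1.pkl","wb"))
```

```text
5.7917 [ 0.6   0.61 -1.21  1.66  0.6   1.29 -0.43] [0.57682538 0.11654132 0.2615304 ]
cap [(0.96, [318.0, 218.0], 4712), (0.87, [426.0, 77.0], 3971), (0.75, [184.0, 120.0], 3578)]
cap_grip [(0.88, [185.0, 122.0], 3588), (0.85, [426.0, 75.0], 3953), (0.65, [312.0, 216.0], 4872)]
housing [(0.64, [320.0, 172.0], 6414)]
[313.60280849 234.09960738]
```

View pics/w1b.png

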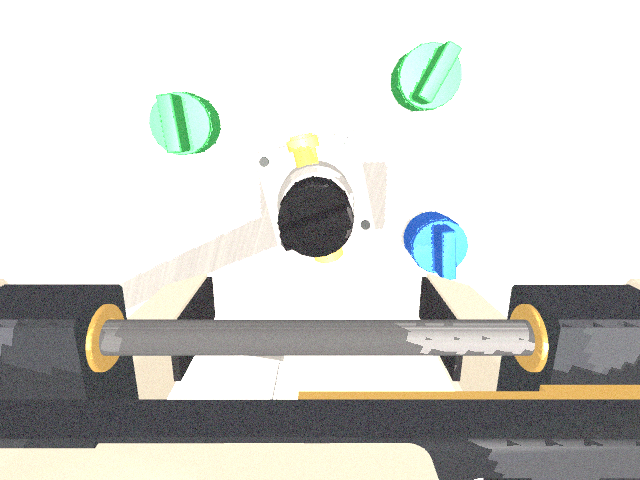

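The wrist view shows the black cap on the canister at (315,217), with a faint bar line. The green caps are at (184,122) and (428,76), and the blue one is at (440,246). I'll use one enlarged, gamma-brightened crop to confirm the cap and find the bar.

Run:
```python
from h import *
im=cv2.imread("pics/w1.png")[160:280,240:400].astype(float).max(2)
print(np.percentile(im,[1,5,10,20,30,50]))
g=np.clip((im/90)**.6,0,1)*255
g=cv2.resize(g.astype(np.uint8),(800,600),interpolation=cv2.INTER_CUBIC)
cv2.imwrite("pics/w1c.png",g)
```

```text
[  7.  12.  15.  20.  86. 116.]
```

View pics/w1c.png

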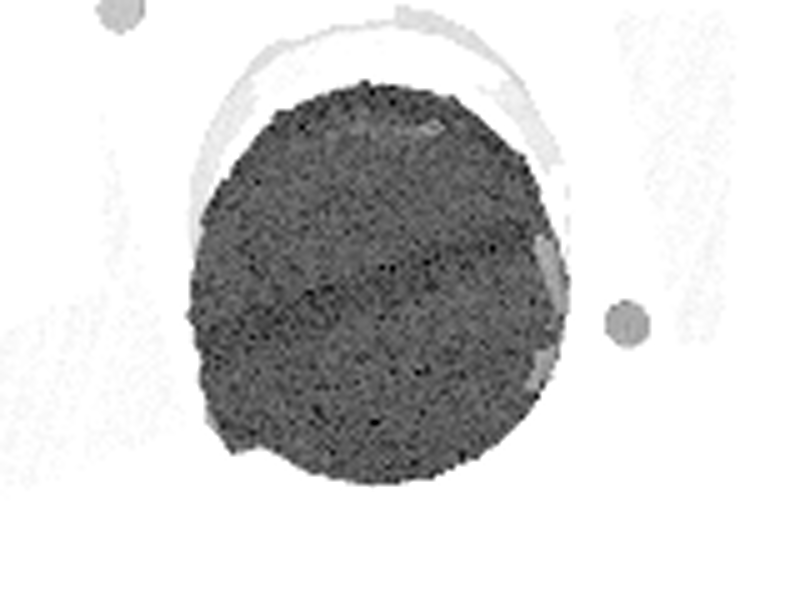

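The crop confirms it: one black cap on the canister, with the bar (lower edge of the dark band) running lower-left to upper-right. Its bar-top corners are at about (200,355), (235,450), (536,233) and (571,329). I'll take a second view and fit the cap model to both silhouettes.

Run:
```python
from h import *
import pickle
from scipy.optimize import minimize
s_=np.array([np.sin(.3),-np.cos(.3)])*.125
servo_line([.576+s_[0],.116+s_[1],.26],rate=.2); wait(.3)
w2=capture("wrist"); w1=pickle.load(open("w1.pkl","rb")); pickle.dump(w2,open("w2.pkl","wb"))
S=4
def dark(p,guess):
    m=(p["image"].max(2)<55).astype(np.uint8)
    m=cv2.morphologyEx(cv2.morphologyEx(m,cv2.MORPH_CLOSE,np.ones((5,5))),cv2.MORPH_OPEN,np.ones((3,3)))
    n,l,st,_=cv2.connectedComponentsWithStats(m); u=project(p,guess).round().astype(int); k=l[u[1],u[0]]
    print(u,st[k]); return (l==k).astype(np.uint8)
V=[(p,dark(p,[.576,.116,.15])) for p in (w1,w2)]
a=np.linspace(0,2*np.pi,60,endpoint=False)
def model(x,y,z,t): # z = bar centre
    ring=np.c_[np.cos(a)*.03,np.sin(a)*.03]
    sk=np.vstack([np.c_[ring,np.full(60,h)] for h in(-.055,-.014)])
    b=np.array([[i*.025,j*.007,k*.014] for i in(-1,1) for j in(-1,1) for k in(-1,1)])
    Rz=R.from_euler("z",t); return [Rz.apply(q)+[x,y,z] for q in(sk,b)]
def rend(p,v):
    m=np.zeros((480*S,640*S),np.uint8)
    for q in model(*v):
        u=np.array([project(p,X) for X in q])
        cv2.fillConvexPoly(m,cv2.convexHull(np.round(u*S+S/2).astype(np.int32)),1)
    return m
big=[cv2.resize(m,None,fx=S,fy=S,interpolation=cv2.INTER_NEAREST) for _,m in V]
f=lambda q:sum(np.count_nonzero(rend(p,q*sc)!=b) for (p,_),b in zip(V,big))/S**2
sc=np.array([.001,.001,.001,.05])
best=min((minimize(f,np.array([.576,.116,z,t])/sc,method="Nelder-Mead",options=dict(initial_simplex=None,maxiter=150,xatol=.05,fatol=.5)) for z in(.152,) for t in(.5,.75)),key=lambda r:r.fun)
print(best.x*sc,best.fun)
v=best.x*sc
out=[]
for (p,m) in V:
    u=project(p,v[:3]).astype(int); x0,y0=max(u[0]-60,0),max(u[1]-60,0)
    g=(np.clip((p["image"].astype(float)/90)**.6,0,1)*255).astype(np.uint8)
    g=cv2.resize(g[y0:y0+120,x0:x0+120],(400,400))
    k=400/120
    for q in model(*v):
        h=cv2.convexHull(np.array([(project(p,X)-[x0,y0]+.5)*k for X in q],np.float32)).astype(np.int32)
        cv2.polylines(g,[h],True,(0,0,255) if len(q)==8 else (0,255,0))
    out.append(g)
cv2.imwrite("pics/fit.png",np.hstack(out)); print(observe()["time"])
```

```text
[314 234] [ 278  177   76   80 4823]
[315  46] [ 275    0   85   93 4973]
[0.57525831 0.12163991 0.14213157 0.73409794] 2121.6875
7.0667
```

View pics/fit.png

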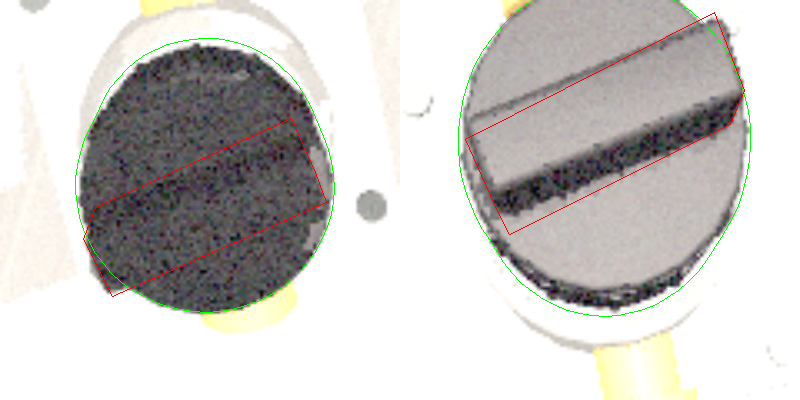

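The first view's outline fits only roughly, because my dark threshold missed the shiny top in the second view. The second view shows the bar top's corners clearly, at crop (470,115), (492,190), (742,92) and (722,18). I'll fit those corners instead.

Run:
```python
from h import *
import pickle
from scipy.optimize import least_squares
w1,w2=[pickle.load(open(f"w{i}.pkl","rb")) for i in(1,2)]
v=[0.57525831,0.12163991,0.14213157]
u=project(w2,v).astype(int); x0,y0=max(u[0]-60,0),max(u[1]-60,0)
c2=np.array([[470,115],[492,190],[742,92],[722,18]],float)-[400,0]; c2=c2/(400/120)+[x0-.5,y0-.5]
c1=np.array([[200,355],[235,450],[571,329],[536,233]])/5+[240-.5,160-.5]
def cor(q):
    b=np.array([[-.025,.007,.014],[-.025,-.007,.014],[.025,-.007,.014],[.025,.007,.014]])
    return R.from_euler("z",q[3]).apply(b)+q[:3]
for use in ((1,1),(0,1),(.3,1)):
    f=lambda q:np.concatenate([k*np.array([project(p,X) for X in cor(q)])-k*c for p,c,k in((w1,c1,use[0]),(w2,c2,use[1]))]).ravel()
    r=least_squares(f,[*v[:2],.15,.65],x_scale=[.01,.01,.01,.1]); print(use,r.x.round(4)); print(r.fun.round(1))
    if use==(1,1): q=r.x
for p,n in((w1,1),(w2,2)):
    m=(p["image"].max(2)<75).astype(np.uint8); m=cv2.morphologyEx(m,cv2.MORPH_OPEN,np.ones((3,3)))
    k,l,st,_=cv2.connectedComponentsWithStats(m); uu=project(p,q[:3]).round().astype(int); print(n,uu,st[l[uu[1],uu[0]]])
    # expected skirt extent
    a=np.linspace(0,2*np.pi,90); 
    for h in(-.014,-.055):
        P=np.array([project(p,q[:3]+[.03*np.cos(t),.03*np.sin(t),h]) for t in a]); print(h,P.min(0).round(1),P.max(0).round(1))
```

```text
(1, 1) [0.5754 0.123  0.1437 0.6462]
[-0.8 -0.3 -0.7 -1.4 -1.  -0.2 -0.3  0.5 -1.2  0.4  0.4  1.4  2.2  0.8
  1.1 -1.4]
(0, 1) [0.5745 0.1248 0.135  0.6402]
[ 0.   0.   0.   0.   0.   0.   0.   0.  -0.5 -0.3  0.7  0.   0.3  0.9
 -0.5 -0.6]
(0.3, 1) [0.5749 0.1236 0.1406 0.6402]
[-0.3 -0.8 -0.3 -1.1 -0.5 -0.6 -0.3 -0.4 -1.3 -0.   0.1  0.8  1.2  1.
  0.3 -1. ]
1 [316 223] [ 278  176   76   81 4881]
-0.014 [276.7 179.3] [354.7 255.3]
-0.055 [281.3 172.8] [350.1 240.4]
2 [318  36] [ 274    0   86   94 6514]
-0.014 [273.4  -9.3] [361.8  87.9]
-0.055 [279.    8.7] [355.9  92.6]
```

Run:
```python
from h import *
x,y,t=.5754,.123,.646-np.pi/2
movep([x,y,.23],down(t)); o=observe(); print(o["time"],o["joint_pos"].round(2))
servo_line([x,y,.133],rate=.08,stop_force=8)
wait(.3); o=observe(); f0=o["force"]; print(o["tcp_pos"],f0,o["moment"].round(2))
clamp(); wait(.2); o=observe(); print(o["time"],o["width"],o["gripper_force"],o["tcp_pos"],o["force"]-f0,o["moment"].round(2))
for r in np.arange(t,t+5,.5):
    j=ik([x,y,.135],down(r)); print(round(r,2), None if j is None else np.round(j,2))
im=capture("wrist")["image"]; cv2.imwrite("pics/w3.png",(np.clip((im/160.)**.6,0,1)*255).astype(np.uint8))
```

```text
8.2583 [ 0.43  0.51 -0.92  1.7   0.44  1.16 -1.54]
[0.57554381 0.12295523 0.13323417] [ 0.58088118 -0.44687605  0.61118066] [-0.03 -0.03 -0.02]
10.8167 0.05556626941929954 30.005353689193726 [0.5762323  0.1221205  0.13322437] [ 2.92586238 -3.40058009 -0.2380077 ] [-0.97 -0.82  0.06]
-0.92 [ 0.37  0.62 -0.85  1.78  0.54  1.   -1.62]
-0.42 [ 0.44  0.67 -0.96  1.78  0.63  1.04 -1.18]
0.08 [ 0.5   0.72 -1.07  1.78  0.71  1.09 -0.75]
0.58 [ 0.55  0.79 -1.17  1.77  0.8   1.14 -0.31]
1.08 [ 0.59  0.86 -1.26  1.77  0.88  1.2   0.14]
1.58 [ 0.61  0.93 -1.34  1.77  0.96  1.27  0.59]
2.08 [ 0.63  1.   -1.42  1.77  1.03  1.34  1.05]
2.58 [ 0.6   0.9  -1.3   1.77  0.93  1.24  1.61]
3.08 [ 0.6   0.9  -1.3   1.77  0.93  1.24  2.11]
3.58 [-0.91  0.63  0.91  1.82 -0.59  0.98 -2.46]
```

View pics/w3.png

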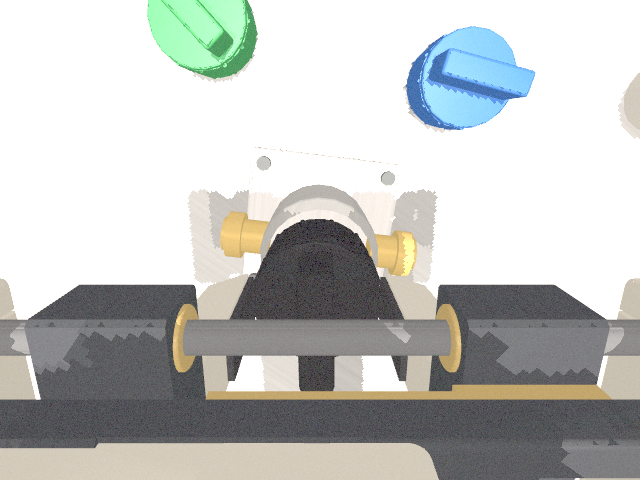

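The opening is 55.6 mm, so the fingers closed on the top edge of the skirt and the cap sits higher than I fitted. The bar itself is well lined up at column ≈318. I'll open, rise 5 mm, shift about 1.5 mm toward the measured side force, and grip again.

Run:
```python
from h import *
t=.646-np.pi/2; x,y=.5765,.1217
release(); wait(.1)
servo_line([x,y,.139],down(t),rate=.05); wait(.2)
f0=observe()["force"]
clamp(); wait(.2); o=observe(); print(o["time"],o["width"],o["gripper_force"],o["tcp_pos"],o["force"]-f0,o["moment"].round(2),o["joint_pos"].round(2))
```

```text
13.6 0.013689564921316576 29.95097905397415 [0.57649839 0.12171331 0.13900734] [ 0.14097143 -0.17898152 -0.68685481] [0.1  0.   0.02] [ 0.38  0.61 -0.85  1.77  0.54  1.01 -1.61]
```

```bash
cat >> h.py <<'E'
import json
PITCH=.015/(2*np.pi)
def load(): return json.load(open("st.json"))
def save(s): json.dump(s,open("st.json","w"))
def turn(s,d,w=1.0):
    """turn anticlockwise by d with the helix rise, lateral force compliance"""
    s["yaw"]+=d; s["z"]+=d*PITCH; s["tot"]+=d
    servo_line([s["x"],s["y"],s["z"]],down(s["yaw"]),rate=PITCH*w)
    o=observe(); f=o["force"]-np.array(s["f0"])
    s["x"]+=float(np.clip(f[0]*5e-5,-4e-4,4e-4)); s["y"]+=float(np.clip(f[1]*5e-5,-4e-4,4e-4))
    s["z"]+=float(np.clip((f[2])*3e-5,-3e-4,3e-4))
    a=R.from_rotvec(o["eef_rot"]).as_matrix()[:,1]
    print(round(o["time"],2),"tot %.2f yaw %.2f act %.2f"%(s["tot"],s["yaw"],np.arctan2(a[1],a[0])),"j7 %.2f"%o["joint_pos"][6],"z %.4f"%o["tcp_pos"][2],"f",f.round(1),"Mz %.2f"%o["moment"][2],"w %.4f"%o["width"])
    return f,o
E
python3 - <<'E'
from h import *
o=observe(); s=dict(x=.5765,y=.1217,z=.139,yaw=.646-np.pi/2,tot=0.,f0=[.5,-.4,.6]); save(s)
for d in (.2,.4,.4):
    f,o=turn(s,d); save(s)
    if abs(f).max()>15: break
E
```

```text
13.95 tot 0.20 yaw -0.72 act -0.73 j7 -1.44 z 0.1394 f [-1.1  0.2  0. ] Mz 0.03 w 0.0137
14.5 tot 0.60 yaw -0.32 act -0.33 j7 -1.09 z 0.1404 f [-1.5  1.2  1.2] Mz 0.09 w 0.0139
15.05 tot 1.00 yaw 0.08 act 0.07 j7 -0.74 z 0.1413 f [-3.2  2.   0.3] Mz 0.03 w 0.0139
```

Run:
```python
from h import *
s=load()
while s["tot"]<4.0:
    try: f,o=turn(s,.5 if s["tot"]<3.4 else .25)
    except Unreachable as e: print("unreach",e); s["yaw"]-=.25; s["z"]-=.25*PITCH; s["tot"]-=.25; break
    save(s)
    if abs(f).max()>15 or o["joint_pos"][6]>2.3: break
print(s, o["joint_pos"].round(2))
```

```text
15.7 tot 1.50 yaw 0.58 act 0.57 j7 -0.30 z 0.1423 f [-5.2  1.1  1.4] Mz 0.06 w 0.0137
16.35 tot 2.00 yaw 1.08 act 1.07 j7 0.14 z 0.1432 f [-7.5 -0.7  0.7] Mz 0.02 w 0.0138
17.0 tot 2.50 yaw 1.58 act 1.57 j7 0.60 z 0.1442 f [-7.6 -2.   1.6] Mz 0.01 w 0.0136
17.65 tot 3.00 yaw 2.08 act 2.07 j7 1.06 z 0.1454 f [-6.9 -3.5  1.6] Mz -0.03 w 0.0136
18.3 tot 3.50 yaw 2.58 act 2.57 j7 1.53 z 0.1467 f [-4.8 -3.8  1.5] Mz -0.02 w 0.0140
18.7 tot 3.75 yaw 2.83 act 2.82 j7 1.78 z 0.1475 f [-3.9 -4.6  1.3] Mz 0.09 w 0.0139
19.1 tot 4.00 yaw 3.08 act 3.07 j7 2.02 z 0.1482 f [-1.3 -4.4  0.8] Mz 0.10 w 0.0139
{'x': 0.5743614735467607, 'y': 0.12097456754709868, 'z': 0.1488680711435831, 'yaw': 3.0752036732051033, 'tot': 4.0, 'f0': [0.5, -0.4, 0.6]} [ 0.65  1.05 -1.49  1.76  1.07  1.41  2.02]
```

```bash
cat >> h.py <<'E'
def regrip(s):
    release(); wait(.1)
    j=np.array(observe()["joint_pos"]); j[6]-=np.pi; move_j(j)
    s["yaw"]-=np.pi
    servo_line([s["x"],s["y"],s["z"]],down(s["yaw"]),rate=.02); wait(.1); o=observe(); s["f0"]=o["force"].tolist(); print("open",o["tcp_pos"],o["force"].round(1))
    clamp(); wait(.2); o=observe(); save(s)
    print(round(o["time"],2),"w",o["width"],o["gripper_force"],(o["force"]-np.array(s["f0"])).round(1),o["joint_pos"].round(2))
def pull(s,F=7,h=.005):
    z=observe()["tcp_pos"][2]; st=servo_line([s["x"],s["y"],s["z"]+h],rate=.01,stop_force=F)
    o=observe(); print("pull stopped",st,"rise %.4f"%(o["tcp_pos"][2]-z),"f",(o["force"]-np.array(s["f0"])).round(1))
    if st: servo_line([s["x"],s["y"],s["z"]],rate=.02)
    return not st
E
python3 - <<'E'
from h import *
s=load(); regrip(s)
if .012<observe()["width"]<.017:
    while s["tot"]<5.2:
        f,o=turn(s,.4); save(s)
        if abs(f).max()>15: break
E
```

```text
open [0.57438532 0.12098129 0.14886127] [ 1.1  0.3 -0.2]
24.88 w 0.01370114912665171 29.968785345554352 [0.5 0.6 1.7] [ 0.65  1.05 -1.49  1.77  1.07  1.41 -1.12]
25.43 tot 4.40 yaw 0.33 act 0.33 j7 -0.72 z 0.1497 f [-2.  -1.5  1.4] Mz 0.00 w 0.0140
25.98 tot 4.80 yaw 0.73 act 0.73 j7 -0.33 z 0.1508 f [-1.7 -2.   2.1] Mz -0.01 w 0.0134
26.52 tot 5.20 yaw 1.13 act 1.13 j7 0.07 z 0.1517 f [-1.5 -1.6  1.3] Mz 0.00 w 0.0136
```

Run:
```python
from h import *
s=load(); free=False
while not free:
    try: f,o=turn(s,.4)
    except Unreachable as e: print("unreach"); s=load(); break
    save(s)
    if abs(f).max()>15 or o["joint_pos"][6]>2.4: break
    free=pull(s)
if not free: free=pull(s)
print("free",free,observe()["joint_pos"].round(2),observe()["time"])
```

```text
27.07 tot 5.60 yaw 1.53 act 1.53 j7 0.47 z 0.1527 f [-1.4 -3.5  0.6] Mz 0.08 w 0.0138
pull stopped True rise 0.0000 f [0.5 0.6 2.3]
28.15 tot 6.00 yaw 1.93 act 1.93 j7 0.87 z 0.1537 f [-1.6 -2.1  0.7] Mz -0.01 w 0.0136
pull stopped True rise 0.0001 f [-0.1  0.7  1.6]
29.23 tot 6.40 yaw 2.33 act 2.33 j7 1.27 z 0.1546 f [ 0.1 -4.4  0.9] Mz 0.04 w 0.0138
pull stopped True rise 0.0000 f [-0.3  0.1  1.8]
30.3 tot 6.80 yaw 2.73 act 2.73 j7 1.68 z 0.1557 f [ 0.2 -2.5  1.1] Mz 0.03 w 0.0142
pull stopped False rise 0.0052 f [-0.6 -0.8  2. ]
free True [ 0.66  1.05 -1.52  1.76  1.06  1.43  1.68] 30.95
```

Run:
```python
from h import *
s=load(); x,y=s["x"],s["y"]
print(servo_line([x,y,.185],rate=.03,stop_force=10)); o=observe(); print(o["tcp_pos"],o["force"].round(1),o["width"])
print(servo_line([x,y,.262],rate=.08,stop_force=10)); o=observe(); print(o["time"],o["tcp_pos"],o["force"].round(1),o["moment"].round(2),o["width"])
im=[(np.clip((capture(c)["image"]/160.)**.6,0,1)*255).astype(np.uint8) for c in("side","wrist")]
cv2.imwrite("pics/lift.png",np.hstack([cv2.resize(im[0][150:390,200:440],(400,400)),cv2.resize(im[1],(400,300))[0:300] if 0 else cv2.copyMakeBorder(cv2.resize(im[1],(400,300)),0,100,0,0,0)]))
```

```text
False
[0.573853   0.11992362 0.18476281] [-0.4  0.4 -2. ] 0.013864604737154958
False
33.0167 [0.57370692 0.11984085 0.26131457] [-0.7 -0.3 -1.8] [ 0.15 -0.12  0.01] 0.013790272302845692
```

View pics/lift.png

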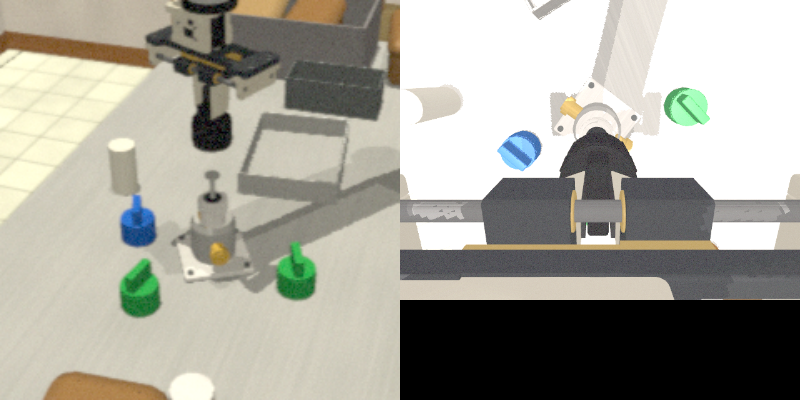

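The cap hangs level in the gripper, clear of the extended plunger, at crop left (210,130), and the bench items haven't moved. Next I'll carry it to the pan.

Run:
```python
from h import *
s=load(); px,py=.521,-.194
for yaw in (s["yaw"],s["yaw"]-np.pi/2,s["yaw"]-np.pi):
    try: movep([px,py,.262],down(yaw)); break
    except Unreachable: print("unreach",yaw)
o=observe(); print(o["time"],o["tcp_pos"],o["width"])
servo_line([px,py,.07],rate=.12,stop_force=12); wait(.2)
st=servo_line([px,py,.040],rate=.015,stop_force=3.5); o=observe(); print(st,o["time"],o["tcp_pos"],o["force"].round(1),o["width"])
im=[(np.clip((capture(c)["image"]/160.)**.6,0,1)*255).astype(np.uint8) for c in("side","top")]
cv2.imwrite("pics/place.png",np.hstack([cv2.resize(im[0][160:320,300:460],(400,400)),cv2.resize(im[1][190:350,310:470],(400,400))]))
```

```text
34.325 [ 0.52143412 -0.19222127  0.26223533] 0.01407416844665423
True 37.575 [ 0.52083768 -0.19387092  0.04939697] [-1.   0.   5.3] 0.014025163841656463
```

View pics/place.png

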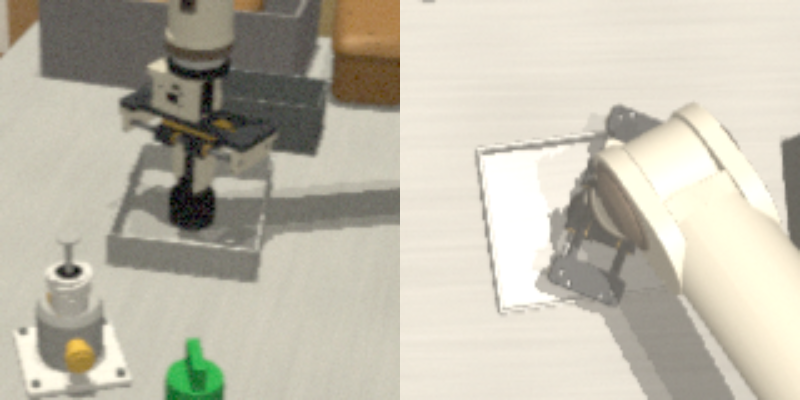

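The cap stands inside the pan at side crop (190,205), and contact came at the expected height (TCP 0.049). I'll let go and retreat straight up.

Run:
```python
from h import *
release(); wait(.3)
servo_line([.521,-.194,.25],rate=.12); wait(.3)
o=observe(); print(o["time"],o["width"],o["force"].round(1))
im=[(np.clip((capture(c)["image"]/160.)**.6,0,1)*255).astype(np.uint8) for c in("side","wrist")]
print([(round(d["score"],2),np.round(d["xy"]).tolist()) for d in cut_out("side","cap")])
cv2.imwrite("pics/end.png",np.hstack([cv2.resize(im[0][150:390,220:460],(400,400)),cv2.copyMakeBorder(cv2.resize(im[1],(400,300)),0,100,0,0,0)]))
```

```text
41.4 0.09157504726682296 [-0.  -0.  -0.4]
[(0.92, [376.0, 315.0]), (0.87, [376.0, 239.0]), (0.85, [283.0, 324.0]), (0.79, [280.0, 282.0])]
```

View pics/end.png

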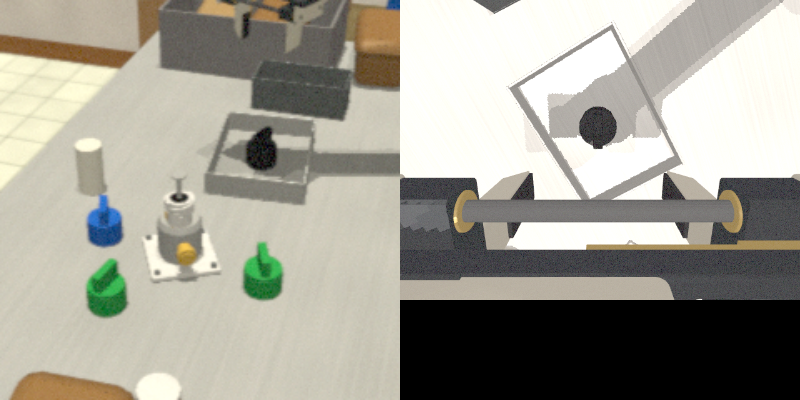

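The black cap stands upright on the pan floor, bar up, at side pixel (376,239). The gripper is open and clear, and everything else is where it was.

```bash
python3 -c "
from cell import *
print(finish_job())"
```

```text
the job is handed in; nothing more can be done
None
```

The black cap was unscrewed (off its thread between 6.4 and 6.8 rad), held as it came free, set upright on the pan floor and let go, and the job was handed in at about 41 s; my first grip closed lightly on the cap's skirt, so I reopened and re-gripped on the bar before turning.

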